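# Shut and lock the test chamber's access panel

## Robot

A 6-joint arm with a two-finger parallel gripper is mounted at the origin on the work surface. World frame = base frame: x ahead of the robot, y to its left, z up, the work surface at z = 0. Lengths are in mm, angles in rad, forces in N, time in s.
With the tool pointing down it reaches from about 275 to 750 mm from the base axis. Payload 10.2 kg.
Tool frame: the origin (TCP) lies at the very end of the fingers, on their centre line; the grasp point (between the pads) lies ctrl.grip_depth behind it (ctrl.grip_depth is the distance from the TCP to the grasp point, in mm); z points along the fingers, y is the direction in which the jaws open and shut (so a half turn about z gives the same grasp; the last joint's range is limited). The gripper opens to 85 mm and grips with 20 to 120 N. Pads are 22 mm wide; open, the fingers measure 114 mm over their backs; the gripper's body (76 mm by 85 mm) begins 54 mm behind the grasp point. The pads swing forward as they close: fully open they stand 13 mm farther back than shut.
Start: joints at [-1.552, 0.313, 1.498, -0, 1.331, -0.223], TCP at [125.698, -509.736, 193.594] pointing down, gripper open.
Joint ranges: [-2.94, 2.94], [-0.97, 2.17], [0.19, 2.56], [-1.23, 4.37], [0.02, 3.11], [-2.88, 2.88]. Speed limits (rad/s): [2.39, 2.39, 3.01, 3.14, 3.14, 3.14].

## Interface

Orientations are given as a unit quaternion [w, x, y, z].
In Python, from rig import telemetry, eyes, ctrl, nets gives the robot as it stands. The module is installed in compiled form; this text tells all that it offers.
- The arm moves only by the tool drive_tool, never from a script. Its argument "series" is text: rows parted by semicolons, each of 7 numbers parted by spaces: the shift along the tool's x, y, z normalised to -1 to 1, where 1 is 0.12 m, then the turn, a rotation vector about the tool's x, y, z normalised to -1 to 1, where 1 is 0.5 rad, then the opening, from 0 (shut) to 1 (fully open). In form: tx ty tz wx wy wz hand; .... A call has 1 to 20 rows; each row is the pose to reach, as a shift and turn from the pose measured when the call began, along the tool's axes at that moment; what a row does not reach only later rows make up. A row lasts 1/10 s, in which the tool goes at most 50 mm and 8.59 degrees, less where a joint would pass 70% of its speed; a pose out of reach is approached as far as the arm can. A call with a number of a shift or a turn outside -1 to 1 is refused whole. A call with a gripper value outside its range is refused whole. The fingers move at their own pace and stop on an object; "newtons" is the grip in N (left out, the last holds). Time passes only in rows, so rows that repeat a pose let the fingers close. It gives the time, the measured TCP pose, the force and the opening at its end, in the units of the state.
- telemetry.sense(): the state, without advancing time (a new reading comes with each control period).
- eyes.capture(name): name is "scene" or "top" or "wrist"; returns a dict with "frame" (384x512x3 uint8, red, green, blue), "fx", "fy", "cx", "cy" (pixels), "D" ([k1, k2, p1, p2, k3] as OpenCV has them; the pictures are not rectified), "view" (4x4, takes a point from world to camera coordinates). Camera axes: x right, y up, looking along -z (the intrinsics and any distortion apply to the point x, -y, -z); pixel columns grow to the right and rows downward; lengths in mm; the calibration is good to about 2 mm. A picture is of the moment at which its call begins. There is no depth.
- ctrl.finish_job(): hands the job in, once; it reports no verdict.
Trained networks look in a picture, given as the dict that the camera call returned (one of the last four; its "shot" number tells which), for a name from the list of things; names that differ only in an ending like _2 or _b are one class to them, and where a whole thing is asked for, a point or a joint stands for the part that bears it (a point fixed in the world has none). Each returns a list of dicts, best first, with "confidence" (0 to 1); they miss things now and then, are a little off and sometimes report something else, mostly with a low value. They report only what shows in the picture. A call takes as long as a camera call.
- nets.spot_in(name, picture): "rect" ([left, top, right, bottom] in pixels, round what is visible of it).
The state is a dict: "time_s": time; "joints": joint angles; "dq": joint speeds; "tau": joint torques, N m; "eef_pos": TCP position; "ee_rot": TCP orientation; "force": force on the tool from outside, world axes, zero at the start; "wrist_torque": the same for the moment, N m; "grip_width": opening from 0.0 (shut) to 1.0 (fully open).
Only numpy, scipy, OpenCV 4.12 (cv2) and the standard library are available. Lean on these libraries where they do the work, as an engineer would, in place of code of your own. Each camera call takes 0.05 s, during which the arm holds its last target. There are 200 camera calls.

## Task

The hinged access panel on top of the grey test chamber stands ajar. Push it fully shut with your fingertips, and only then set a fingertip in the slot of its round fastener and turn it clockwise (seen from above) about a quarter turn, up to its stop, so that the panel is locked; then draw clear. Only push and turn: do not swing the panel wide open, and leave the bottle, tape roll and clamp where they stand.

Things in the scene. Friction and masses are not known exactly. Their poses are not given: they have to be found in the camera images.
- chamber: Grey open-topped metal box fixed to the bench, 200 mm (its x) by 260 mm (its y) by 80 mm tall. Origin: centre of its underside. Its x axis points from the panel's free edge (robot side) to the hinge, yaw within 0.45 rad; z up. Two 3 mm thick mounting tabs stick out 27 mm at its foot.
- panel_hinge (a point): Middle of the panel's hinge line, which runs along the chamber's y at chamber x = +100 mm, z = 80 mm. The panel is an aluminium plate 200 x 260 mm, 8 mm thick, covering the whole top of the chamber. Shut, its upper face is level, 88 mm above the bench.
- panel_edge (a point): Middle of the free edge of the panel's upper face (200 mm from the hinge line). The upper face is plain on both sides of the fastener, from 60 to 110 mm either side of the panel's middle, so one can push there.
- panel (a joint): Opening angle of the panel: 0 = fully shut (hard stop), grows as the free edge swings up; starts between 0.40 and 0.65 rad; far stop at 1.0 rad. The stiff hinge holds the panel wherever it is left; about 3 to 8 N downwards near the free edge closes it.
- fastener_centre (a point): Top centre of the round fastener, on the panel's middle line, 135 mm from the hinge line, 18 mm above the panel's upper face (106 mm above the bench when shut). A fixed steel bezel ring (117 mm outside, 102 mm inside diameter) surrounds a black disc of 98 mm diameter, flush with it.
- slot_floor (a point): Centre of the floor of the slot, on the fastener's axis. The straight slot, 34 mm wide and 14 mm deep, crosses the whole disc through its centre and ends at the bezel; its floor is steel, 4 mm above the panel's upper face. Closed fingertips fit in it; push its side wall from inside, best about 28 mm off centre. With play, the fingers travel farther than the disc.
- fastener (a joint): Angle of the disc: 0 = open, slot along the chamber's x; grows clockwise seen from above; 1.57 = locked, at its stop, slot along the chamber's y. Starts between 0 and 0.30 rad, stays where it is left; turning takes about 0.12 N m (4 to 5 N at 28 mm). Below, it carries a tongue that passes under a keeper at the chamber's front wall, only with the panel shut.
- bottle: Bystander: loose white plastic bottle, 48 mm diameter, 110 mm tall, origin at the centre of its underside. Stands 185 mm or more from the chamber's middle, to its left or right. Leave it.
- tape: Bystander: loose roll of amber tape lying flat, 80 mm diameter, 25 mm tall, origin at the centre of its underside. On the side of the chamber where the bottle is not. Leave it.
- clamp: Bystander: loose steel rod clamp, 55 x 24 mm, 50 mm tall, origin at the centre of the underside of its 35 x 22 mm block. Lies beyond the hinge side of the chamber. Leave it.

How it is judged:
By the outcome, as a careful person would: the job done as asked, in the order asked, and still so for the second after the job is handed in, with the robot touching nothing.
It also fails if it takes over 45 s, if anything falls off the work surface, if the arm or the gripper's body presses on something with over 40 N, if the wrist force passes 120 N, or if a joint passes its speed limit or range.

## Working session

There is one attempt and no reset: what is moved stays moved. The work goes in short steps, Python scripts to look and compute and a tool call to move; the robot and the scene stay as the last step left them, time stands still between calls to the robot, and variables do not carry over. Pictures are saved under pics/ and viewed, about 8 in all and at most 12, crops included, and the job is handed in when it is done.

Besides the shell and the picture viewer there is one more tool, called after "Request:" as name(argument=value, ...), one argument or row to a line, values as JSON. drive_tool: Moves the arm, as the interface text tells. Scaled input: -1 to 1 covers 0.12 m each way for a shift and 0.5 rad each way for a turn. Its arguments: {"type":"object","properties":{"series":{"type":"string"},"newtons":{"type":"number"}},"required":["series"]}

```bash
mkdir -p pics; cat > h.py <<'E'
import numpy as np, cv2
from rig import telemetry, eyes, ctrl, nets
def snap(n,f):
    p=eyes.capture(n); cv2.imwrite('pics/'+f,cv2.cvtColor(p['frame'],cv2.COLOR_RGB2BGR)); return p
def K(p): return np.array([[p['fx'],0,p['cx']],[0,p['fy'],p['cy']],[0,0,1.]])
def proj(p,X):
    X=np.atleast_2d(X).astype(float); V=np.array(p['view']); c=X@V[:3,:3].T+V[:3,3]; c=c*[1,-1,-1]
    return cv2.projectPoints(c,np.zeros(3),np.zeros(3),K(p),np.array(p['D'],float))[0][:,0]
def ray(p,uv,z):
    "points on world plane z for pixels"
    n=cv2.undistortPoints(np.array(uv,float).reshape(-1,1,2),K(p),np.array(p['D'],float))[:,0]
    V=np.array(p['view']);R=V[:3,:3];o=-R.T@V[:3,3]
    d=np.c_[n[:,0],-n[:,1],-np.ones(len(n))]@R
    return o+d*((z-o[2])/d[:,2])[:,None]
E
python3 - <<'E'
from h import *
a=snap('scene','s0.png');b=snap('top','t0.png')
cv2.imwrite('pics/both.png',cv2.resize(np.vstack([cv2.imread('pics/s0.png'),cv2.imread('pics/t0.png')]),None,fx=.78,fy=.78))
for p in(a,b):
    for n in('chamber','panel','fastener','bottle','tape','clamp','panel_edge','fastener_centre'):
        print(n,[(np.round(d['rect']),round(d['confidence'],2)) for d in nets.spot_in(n,p)[:1]])
print(telemetry.sense(), ctrl.grip_depth)
E
```

```text
chamber [(array([156., 139., 269., 252.]), 0.72)]
panel [(array([153., 138., 270., 228.]), 0.81)]
fastener [(array([185., 144., 232., 182.]), 0.7)]
bottle [(array([103., 176., 127., 217.]), 0.56)]
tape [(array([275., 194., 301., 220.]), 0.88)]
clamp [(array([196., 260., 234., 278.]), 0.55)]
panel_edge [(array([154., 140., 271., 227.]), 0.69)]
fastener_centre [(array([151., 138., 267., 222.]), 0.82)]
chamber [(array([232., 154., 358., 262.]), 0.83)]
panel [(array([237., 155., 361., 232.]), 0.58)]
fastener [(array([276., 180., 321., 215.]), 0.82)]
bottle [(array([376., 222., 401., 239.]), 0.91)]
tape [(array([199., 186., 227., 220.]), 0.64)]
clamp [(array([278., 130., 308., 142.]), 0.66)]
panel_edge [(array([232., 156., 360., 230.]), 0.79)]
fastener_centre [(array([234., 156., 358., 232.]), 0.8)]
{'time_s': 0.9, 'joints': array([-1.55239932e+00,  3.12905552e-01,  1.49767825e+00, -1.42805451e-05,
        1.33101169e+00, -2.23404613e-01]), 'dq': array([ 0.00039301,  0.00050159, -0.00174807, -0.00037048,  0.00109159,
        0.00119718]), 'tau': array([ 1.24295439e-03, -4.12158859e+01, -2.59893501e+01, -1.07944554e-04,
        6.22617972e-04, -2.05104737e-05]), 'eef_pos': array([ 125.69440287, -509.74184915,  193.59952912]), 'ee_rot': array([-2.12369203e-06,  9.92700190e-01,  1.20608176e-01, -6.75412719e-06]), 'force': array([-0.08961404, -1.01592534,  0.09345892]), 'wrist_torque': array([0.00838366, 0.02771585, 0.00825974]), 'grip_width': 0.9983766797952621} 18.700000000000003
```

View pics/s0.png

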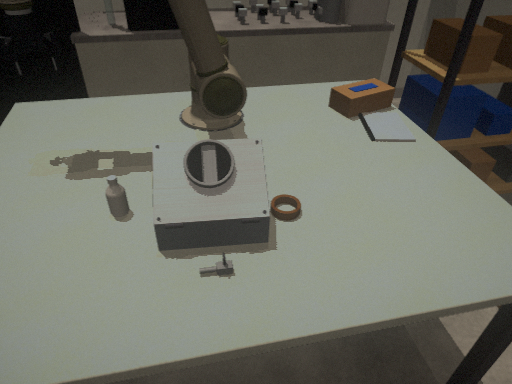

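View pics/t0.png

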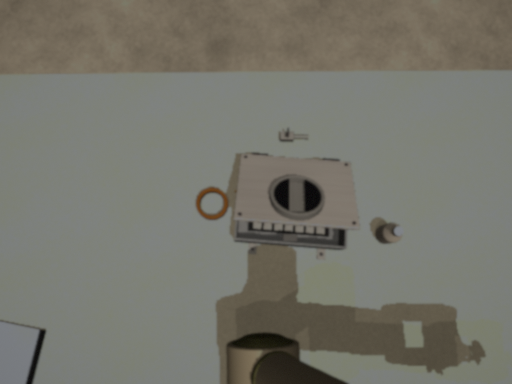

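Scene: the chamber spans about (153–270, 138–250), with the bottle at (118,198) and the tape at (285,207). Top: the panel is at (237–360, 153–230), the free edge faces the robot, and the slot lies at about (297,195). I'll zoom in to get the corners.

```bash
python3 - <<'E'
import cv2,numpy as np
t=cv2.imread('pics/t0.png')[145:265,225:370]; s=cv2.imread('pics/s0.png')[132:257,145:280]
f=lambda i:cv2.resize(i,(800,600),interpolation=cv2.INTER_CUBIC)
a=cv2.resize(t,None,fx=5.5,fy=5,interpolation=2); 
cv2.imwrite('pics/tc.png',cv2.resize(t,None,fx=5,fy=5,interpolation=2)); cv2.imwrite('pics/sc.png',cv2.resize(s,None,fx=4.5,fy=4.5,interpolation=2))
E
```

```text
(no output)
```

View pics/tc.png

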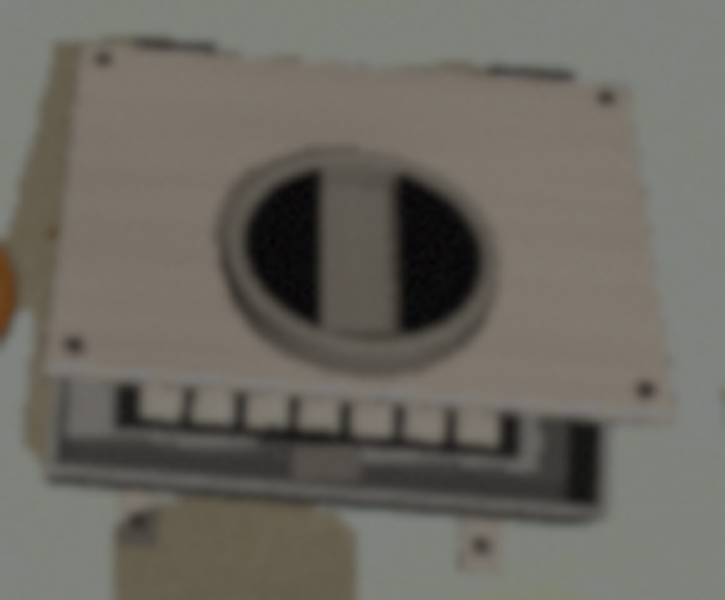

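View pics/sc.png

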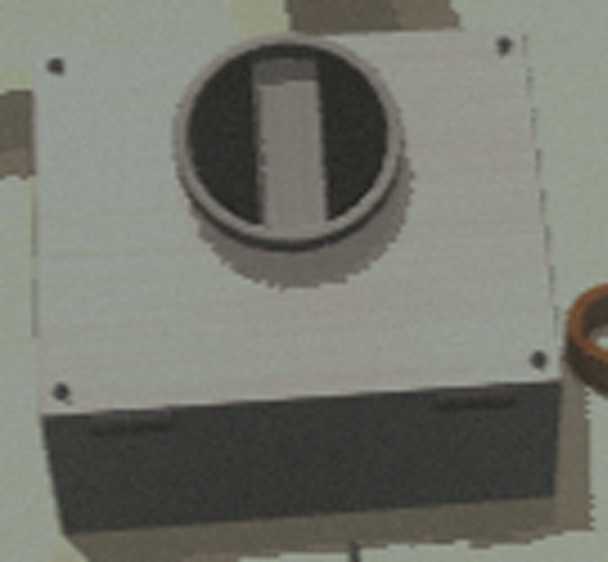

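```bash
cat > model.py <<'E'
import numpy as np
def toW(q,P):
    x,y,w=q[:3];P=np.atleast_2d(P);c,s=np.cos(w),np.sin(w)
    return np.c_[x+c*P[:,0]-s*P[:,1],y+s*P[:,0]+c*P[:,1],P[:,2]]
def pan(q,th,d,y,h):  # d from hinge, y, h above hinge plane of plate underside
    return toW(q,[100-d*np.cos(th)+h*np.sin(th),y,80+d*np.sin(th)+h*np.cos(th)])
def slot(q,th,f,r,s,h=26):
    a=-f # clockwise from above
    lx=r*np.cos(a)-s*np.sin(a); ly=r*np.sin(a)+s*np.cos(a)
    return pan(q,th,135-lx,ly,h)
E
python3 - <<'E'
from h import *; from model import *
from scipy.optimize import least_squares
a=eyes.capture('scene');b=eyes.capture('top')
T=lambda u,v:np.array([u/5+225,v/5+145]); S=lambda u,v:np.array([u/4.5+145,v/4.5+132])
def pts(q):
    th,f=q[3],q[4]; P=lambda d,y:pan(q,th,d,y,8)
    return [(b,P(0,130),T(80,45)),(b,P(0,-130),T(630,88)),(b,P(200,130),T(48,372)),(b,P(200,-130),T(672,413)),
     (b,toW(q,[-100,130,80]),T(48,478)),(b,toW(q,[-100,-130,80]),T(603,518)),
     (a,P(0,-130),S(40,415)),(a,P(0,130),S(560,380)),(a,P(200,130),S(525,33)),
     (a,toW(q,[100,-130,0]),S(65,532)),(a,toW(q,[100,130,0]),S(555,495)),
     (b,slot(q,th,f,46,17),T(322,172)),(b,slot(q,th,f,-46,17),T(322,328)),(b,slot(q,th,f,46,-17),T(397,172)),(b,slot(q,th,f,-46,-17),T(400,332))]
R=lambda q:np.concatenate([proj(p,X)[0]-u for p,X,u in pts(q)])
r=least_squares(R,[450,0,0,.5,.1],x_scale=[100,100,.1,.1,.1],loss='soft_l1');q=r.x
print(q.round(3));print(R(q).reshape(-1,2).round(1).tolist())
print('edge pts',pan(q,q[3],190,0,8),pan(q,q[3],190,85,8),pan(q,q[3],190,-85,8),'fast shut',pan(q,0,135,0,26))
for n,p,u in(('bottle',b,(388,230)),('tape',b,(212,203)),('clamp',b,(293,136))):print(n,ray(p,u,20))
np.save('q.npy',q)
E
```

```text
[ 5.8243e+02 -7.2878e+01 -8.6000e-02  5.7400e-01  3.0000e-03]
[[-0.4, -0.5], [-0.8, -0.9], [-1.4, -0.3], [0.6, 1.2], [-1.1, -0.5], [0.9, 0.2], [-0.7, 0.2], [0.8, -0.4], [-0.6, -2.1], [-0.8, 0.2], [-0.2, -0.3], [-0.2, -0.9], [-0.3, -0.0], [0.2, 0.3], [0.7, 0.5]]
edge pts [[527.41548014 -68.11345917 189.86658033]] [[534.74947761  16.56955259 189.86658033]] [[ 520.08148266 -152.79647093  189.86658033]] fast shut [[547.56035063 -69.85811168 106.        ]]
bottle [[ 518.21924076 -312.11013393   20.        ]]
tape [[589.44162691 120.31092282  20.        ]]
clamp [[760.11932893 -85.45114622  20.        ]]
```

Chamber is at (582, −73) with yaw −0.086. The panel is open 0.574 rad and the fastener is at about 0. I'll plan the approach in tool units.

```bash
cat > plan.py <<'E'
import sys,numpy as np
from rig import telemetry
def plan(P,yaw,s=None,lim=.95,verbose=True):
    "rows to go to P,yaw from now (tool assumed down)"
    s=s or telemetry.sense(); p=np.array(s['eef_pos']); w,x,y,z=s['ee_rot']; ps=2*np.arctan2(y,x)
    n=0
    while n<12:
        d=np.array(P)-p; dy=(ps-yaw+np.pi)%(2*np.pi)-np.pi
        if np.linalg.norm(d)<1 and abs(dy)<.01: break
        c,sn=np.cos(ps),np.sin(ps); t=np.array([c*d[0]+sn*d[1],sn*d[0]-c*d[1],-d[2]])/120
        k=max(1,abs(t).max()/lim,abs(dy)/.5/lim); t=(t/k).round(3); r=round(dy/k/.5,3)
        print(*t,0,0,r); T=t*120
        p=p+[c*T[0]+sn*T[1],sn*T[0]-c*T[1],-T[2]]; ps-=r*.5; n+=1
if __name__=='__main__': 
    s=telemetry.sense(); print('now',s['eef_pos'].round(1),s['ee_rot'].round(4),s['force'].round(1),round(s['grip_width'],2),s['time_s'])
    a=list(map(float,sys.argv[1:])); plan(a[:3],a[3],s)
E
python3 plan.py 527 17 240 1.485
```

```text
now [ 125.7 -509.7  193.6] [-0.      0.9927  0.1206 -0.    ] [-0.6  0.3 -0.1] 1.0 1.0
0.95 -0.765 -0.085 0 0 -0.55
0.95 -0.405 -0.073 0 0 -0.465
0.95 -0.163 -0.068 0 0 -0.434
0.95 0.044 -0.066 0 0 -0.429
0.95 0.254 -0.069 0 0 -0.443
0.325 0.171 -0.026 0 0 -0.165
```

Request:
drive_tool(
  series="0.5 -0.4 -0.25 0 0 -0.25 0; 0.95 -0.76 -0.35 0 0 -0.5 0; 0.95 -0.76 -0.35 0 0 -0.55 0; 0.95 -0.76 -0.35 0 0 -0.55 0; 0.95 -0.76 -0.35 0 0 -0.55 0",
  newtons=40,
)

```text
time_s: 1.5
eef_pos: [215.0, -393.6, 236.1]
ee_rot: [0.001, 0.967, 0.256, -0.0]
force: [-0.7, -0.3, 0.2]
grip_width: 0.14
```

Request:
drive_tool(
  series="0.5 -0.2 0 0 0 -0.25 0; 0.95 -0.4 0 0 0 -0.46 0; 0.95 -0.4 0 0 0 -0.46 0; 0.95 -0.4 0 0 0 -0.46 0; 0.95 -0.4 0 0 0 -0.46 0",
)

```text
time_s: 2.0
eef_pos: [289.9, -296.3, 235.6]
ee_rot: [0.0, 0.931, 0.365, -0.0]
force: [0.0, -0.0, -1.0]
grip_width: -0.001
```

Request:
drive_tool(
  series="0.5 -0.08 0 0 0 -0.25 0; 0.95 -0.16 0 0 0 -0.43 0; 0.95 -0.16 0 0 0 -0.43 0; 0.95 -0.16 0 0 0 -0.43 0; 0.95 -0.16 0 0 0 -0.43 0",
)

```text
time_s: 2.5
eef_pos: [359.9, -206.1, 235.2]
ee_rot: [0.0, 0.887, 0.462, -0.001]
force: [-0.6, -0.8, -0.3]
grip_width: 0.003
```

```bash
python3 plan.py 524 17 225 1.485
```

```text
now [ 359.9 -206.1  235.2] [ 2.000e-04  8.867e-01  4.623e-01 -8.000e-04] [-0.6 -0.8 -0.3] 0.0 2.5
0.95 0.023 0.035 0 0 -0.431
0.95 0.233 0.036 0 0 -0.444
0.34 0.169 0.014 0 0 -0.173
```

Request:
drive_tool(
  series="0.5 0.02 0 0 0 -0.25 0; 0.95 0.02 0 0 0 -0.43 0; 0.95 0.02 0 0 0 -0.43 0; 0.95 0.02 0 0 0 -0.43 0; 0.95 0.02 0 0 0 -0.43 0",
)

```text
time_s: 3.0
eef_pos: [426.6, -115.6, 234.8]
ee_rot: [0.0, 0.833, 0.554, -0.001]
force: [0.2, 0.2, 0.2]
grip_width: 0.002
```

Request:
drive_tool(
  series="0.5 0.12 0 0 0 -0.25 0; 0.95 0.23 0 0 0 -0.44 0; 0.95 0.23 0 0 0 -0.44 0; 0.95 0.23 0 0 0 -0.44 0; 0.95 0.23 0 0 0 -0.44 0",
)

```text
time_s: 3.5
eef_pos: [495.7, -22.8, 234.4]
ee_rot: [-0.0, 0.768, 0.641, -0.001]
force: [-0.8, -0.8, -1.1]
grip_width: -0.002
```

```bash
python3 plan.py 524 17 225 1.485
```

```text
now [495.7 -22.8 234.4] [-1.000e-04  7.675e-01  6.410e-01 -1.400e-03] [-0.8 -0.8 -1.1] -0.0 3.5
0.369 0.173 0.079 0 0 -0.187
```

Request:
drive_tool(
  series="0.38 0.22 0.08 0 0 -0.19 0; 0.38 0.22 0.08 0 0 -0.19 0; 0.38 0.22 0.08 0 0 -0.19 0",
)

```text
time_s: 3.8
eef_pos: [529.5, 16.1, 224.4]
ee_rot: [-0.0, 0.737, 0.676, -0.002]
force: [0.2, 0.4, -0.3]
grip_width: 0.001
```

Request:
drive_tool(
  series="0 0 0.1 0 0 0 0; 0 0 0.2 0 0 0 0; 0 -0.02 0.3 0 0 0 0; 0 -0.05 0.4 0 0 0 0; 0 -0.08 0.5 0 0 0 0; 0 -0.11 0.6 0 0 0 0; 0 -0.11 0.6 0 0 0 0",
)

```text
time_s: 4.5
eef_pos: [514.4, 16.6, 150.5]
ee_rot: [-0.002, 0.737, 0.676, -0.003]
force: [-0.2, 0.6, 0.6]
grip_width: -0.001
```

```bash
python3 - <<'E'
from h import *
a=snap('scene','s1.png');b=snap('top','t1.png')
f=lambda n,y,x:cv2.resize(cv2.imread('pics/'+n)[y:y+140,x:x+170],None,fx=3,fy=3,interpolation=2)
cv2.imwrite('pics/c1.png',cv2.resize(np.hstack([f('s1.png',115,130),f('t1.png',135,215)]),None,fx=.78,fy=.78))
E
```

```text
(no output)
```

View pics/c1.png

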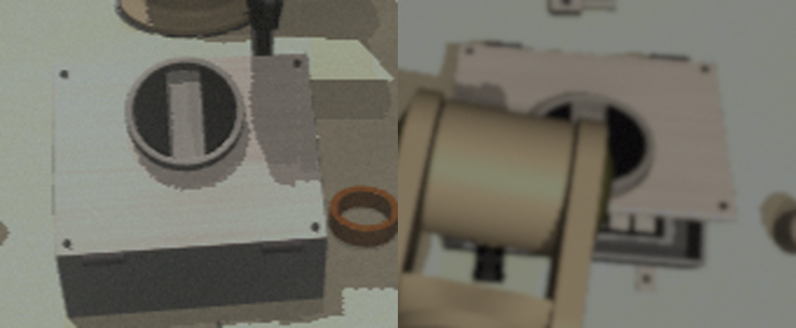

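The panel hasn't moved: its corners are still at the same pixels. The fingertip went down just outside the free edge, so I'll back out, rise and go farther in over the plate.

Request:
drive_tool(
  series="0 -0.08 -0.1 0 0 0 0; 0 -0.08 -0.35 0 0 0 0; 0 -0.08 -0.7 0 0 0 0; 0 0.1 -0.7 0 0 0 0; 0 0.32 -0.7 0 0 0 0; 0 0.32 -0.7 0 0 0 0",
)

```text
time_s: 5.2
eef_pos: [556.2, 12.7, 236.3]
ee_rot: [0.0, 0.737, 0.676, -0.002]
force: [-0.7, 0.5, -0.4]
grip_width: -0.001
```

Request:
drive_tool(
  series="0 0 0.1 0 0 0 0; 0 0 0.2 0 0 0 0; 0 0 0.3 0 0 0 0; 0 0 0.37 0 0 0 0; 0 0 0.44 0 0 0 0; 0 -0.01 0.5 0 0 0 0",
)

```text
time_s: 5.8
eef_pos: [554.7, 12.7, 175.6]
ee_rot: [0.0, 0.737, 0.676, -0.002]
force: [0.6, -0.3, 0.3]
grip_width: 0.001
```

Request:
drive_tool(
  series="0 -0.02 0.05 0 0 0 0; 0 -0.03 0.1 0 0 0 0; 0 -0.05 0.15 0 0 0 0; 0 -0.06 0.2 0 0 0 0; 0 -0.08 0.25 0 0 0 0; 0 -0.09 0.3 0 0 0 0",
)

```text
time_s: 6.4
eef_pos: [543.8, 13.6, 139.5]
ee_rot: [0.0, 0.737, 0.676, -0.001]
force: [-0.2, 0.3, 1.3]
grip_width: 0.002
```

```bash
python3 - <<'E'
from h import *
a=snap('scene','s2.png')
f=lambda n:cv2.resize(cv2.imread('pics/'+n)[115:255,130:300],None,fx=2.3,fy=2.3,interpolation=2)
cv2.imwrite('pics/c2.png',np.hstack([f('s1.png'),f('s2.png')]))
E
```

```text
(no output)
```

View pics/c2.png

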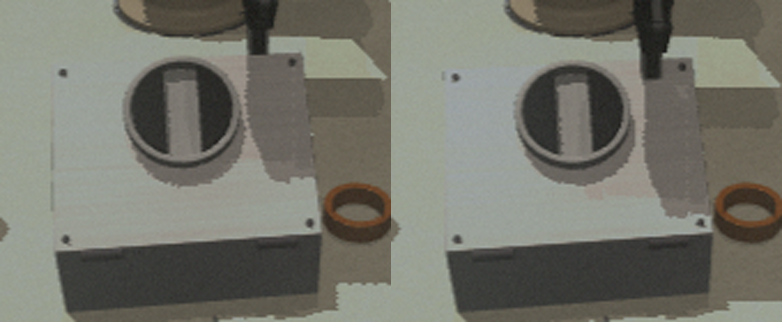

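The panel is closing (about 0.34 rad now) with the fingertip on the plate, so I'll keep pushing.

Request:
drive_tool(
  series="0 -0.01 0.05 0 0 0 0; 0 -0.03 0.1 0 0 0 0; 0 -0.04 0.15 0 0 0 0; 0 -0.05 0.2 0 0 0 0; 0 -0.06 0.25 0 0 0 0; 0 -0.06 0.3 0 0 0 0; 0 -0.06 0.34 0 0 0 0; 0 -0.06 0.38 0 0 0 0; 0 -0.06 0.41 0 0 0 0",
)

```text
time_s: 7.35
eef_pos: [535.9, 14.2, 88.7]
ee_rot: [-0.001, 0.737, 0.676, -0.002]
force: [-0.4, 0.2, 1.6]
grip_width: -0.003
```

Request:
drive_tool(
  series="0 0 0.01 0 0 0 0; 0 0 0.02 0 0 0 0; 0 0 0.03 0 0 0 0; 0 0 0.03 0 0 0 0",
)

```text
time_s: 7.75
eef_pos: [535.9, 14.2, 85.1]
ee_rot: [-0.001, 0.737, 0.676, -0.002]
force: [0.1, -0.1, -0.7]
grip_width: 0.002
```

Request:
drive_tool(
  series="0 0 0.01 0 0 0 0; 0 0 0.02 0 0 0 0; 0 0 0.03 0 0 0 0; 0 0 0.03 0 0 0 0",
)

```text
time_s: 8.15
eef_pos: [535.8, 14.2, 81.3]
ee_rot: [-0.001, 0.737, 0.676, -0.002]
force: [0.1, 0.5, -0.3]
grip_width: 0.003
```

```bash
python3 - <<'E'
from h import *
a=snap('scene','s3.png');w=snap('wrist','w3.png')
f=lambda n:cv2.resize(cv2.imread('pics/'+n)[115:255,130:300],None,fx=2.3,fy=2.3,interpolation=2)
W=cv2.resize(cv2.imread('pics/w3.png'),(429,322))
cv2.imwrite('pics/c3.png',np.hstack([W,f('s3.png')[:,:370]]))
s=telemetry.sense();print(s['eef_pos'],s['force'],s['tau'])
E
```

```text
[535.86340621  14.19843401  81.37454243] [-0.43227942 -1.05417412 -0.20859226] [ 2.72317906e-03 -4.45417857e+01 -2.28819376e+01 -7.48322520e-03
  1.20850367e-02 -1.26886762e-04]
```

View pics/c3.png

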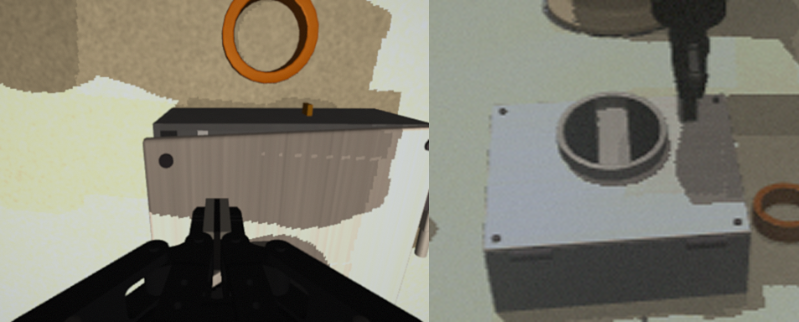

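The wrist view shows the panel still slightly ajar, with a gap at the far left side of the wall, and there's no contact force. So the fingertip must sit higher than the reported TCP. I'll continue down until the force rises.

Request:
drive_tool(
  series="0 0 0.015 0 0 0 0; 0 0 0.03 0 0 0 0; 0 0 0.045 0 0 0 0; 0 0 0.06 0 0 0 0",
)

```text
time_s: 8.65
eef_pos: [535.8, 14.2, 74.0]
ee_rot: [-0.001, 0.737, 0.676, -0.002]
force: [-0.5, -0.2, 1.6]
grip_width: 0.002
```

Request:
drive_tool(
  series="0 0 0.015 0 0 0 0; 0 0 0.03 0 0 0 0; 0 0 0.045 0 0 0 0; 0 0 0.06 0 0 0 0",
)

```text
time_s: 9.05
eef_pos: [535.8, 14.2, 66.6]
ee_rot: [-0.001, 0.737, 0.676, -0.002]
force: [-1.3, 0.9, 0.7]
grip_width: -0.0
```

```bash
python3 - <<'E'
from h import *; from model import *
q=np.load('q.npy')
s=telemetry.sense();P=s['eef_pos']
a=snap('scene','s4.png');w=snap('wrist','w4.png')
A=cv2.imread('pics/s4.png');W=cv2.imread('pics/w4.png')
A=cv2.resize(A[115:255,130:300],None,fx=2.3,fy=2.3,interpolation=2)
def mk(I,p,X,c,o=(0,0),k=1):
    for u in proj(p,X): cv2.drawMarker(I,tuple(int(v) for v in (u-o)*k),c,cv2.MARKER_CROSS,9,1)
tcp=np.array([P,P+[0,0,20],P+[0,0,40]])
cor=np.vstack([pan(q,0,d,y,8) for d in(0,200) for y in(130,-130)])
mk(A,a,tcp,(0,0,255),(130,115),2.3);mk(A,a,cor,(0,255,0),(130,115),2.3)
mk(W,w,tcp,(0,0,255));mk(W,w,cor,(0,255,0))
cv2.imwrite('pics/c4.png',np.hstack([cv2.resize(W,(429,322)),A[:,:370]]))
print(proj(w,tcp),s['force'])
E
```

```text
[[257.11370962 219.36487241]
 [256.8144464  233.90263537]
 [256.44487856 251.86253341]] [-1.27563324  0.90433619  0.66158519]
```

View pics/c4.png

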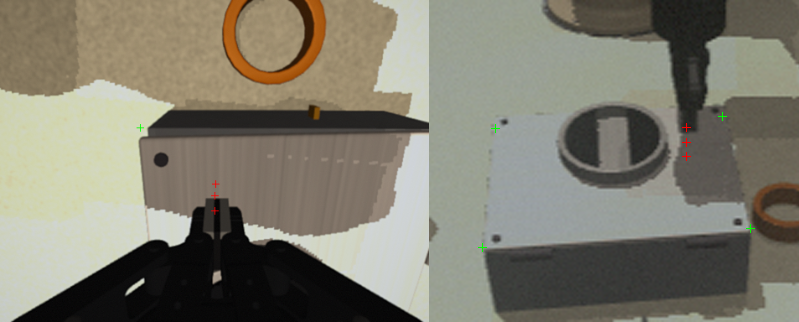

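The markers show that the real fingertip sits about 22 mm above the reported TCP, and the panel is nearly shut. I'll keep going down in small steps until the hard stop shows as force, which also calibrates the offset.

Request:
drive_tool(
  series="0 0 0.01 0 0 0 0; 0 0 0.02 0 0 0 0; 0 0 0.03 0 0 0 0",
)

```text
time_s: 9.45
eef_pos: [535.7, 14.2, 62.8]
ee_rot: [-0.001, 0.737, 0.676, -0.002]
force: [-0.3, 0.4, 2.0]
grip_width: 0.003
```

Request:
drive_tool(
  series="0 0 0.01 0 0 0 0; 0 0 0.02 0 0 0 0; 0 0 0.03 0 0 0 0",
)

```text
time_s: 9.75
eef_pos: [535.6, 14.2, 59.1]
ee_rot: [-0.001, 0.737, 0.676, -0.002]
force: [-0.7, -0.4, 1.8]
grip_width: 0.001
```

Request:
drive_tool(
  series="0 0 0.01 0 0 0 0; 0 0 0.02 0 0 0 0; 0 0 0.02 0 0 0 0",
)

```text
time_s: 10.05
eef_pos: [535.6, 14.2, 56.5]
ee_rot: [-0.001, 0.737, 0.676, -0.002]
force: [-0.5, 1.3, -0.4]
grip_width: 0.003
```

Request:
drive_tool(
  series="0 0 0.01 0 0 0 0; 0 0 0.02 0 0 0 0; 0 0 0.02 0 0 0 0",
)

```text
time_s: 10.35
eef_pos: [535.6, 14.2, 53.9]
ee_rot: [-0.001, 0.737, 0.676, -0.002]
force: [0.8, 0.1, 0.5]
grip_width: -0.003
```

```bash
python3 - <<'E'
from h import *
w=snap('wrist','w5.png');a=snap('scene','s5.png')
for i in '345':
    W=cv2.cvtColor(cv2.imread(f'pics/w{i}.png'),6)
    for c in (200,230,320): print(i,c,W[100:260,c][::4].tolist())
s=telemetry.sense();print(s['eef_pos'],s['force'],s['wrist_torque'])
E
```

```text
3 200 [144, 150, 145, 134, 136, 212, 209, 210, 125, 35, 33, 33, 62, 67, 41, 33, 66, 113, 119, 120, 117, 30, 32, 34, 32, 90, 118, 118, 118, 118, 116, 119, 116, 119, 118, 119, 119, 119, 119, 194]
3 230 [157, 148, 148, 150, 142, 122, 123, 86, 32, 34, 35, 34, 64, 67, 68, 69, 90, 123, 123, 123, 123, 124, 126, 125, 125, 125, 126, 125, 125, 125, 125, 124, 124, 125, 124, 124, 123, 124, 53, 20]
3 320 [147, 142, 149, 150, 139, 146, 125, 97, 33, 33, 33, 35, 64, 69, 70, 84, 114, 115, 114, 113, 115, 114, 113, 114, 114, 114, 114, 113, 113, 114, 115, 115, 115, 115, 116, 117, 117, 116, 117, 117]
4 200 [149, 147, 139, 142, 142, 148, 216, 211, 125, 37, 36, 34, 33, 47, 67, 66, 81, 115, 117, 117, 117, 118, 53, 60, 112, 114, 114, 114, 113, 115, 113, 114, 115, 114, 113, 115, 114, 116, 134, 214]
4 230 [156, 146, 147, 153, 155, 127, 123, 129, 39, 34, 34, 34, 35, 46, 68, 66, 95, 120, 121, 121, 119, 121, 120, 120, 121, 119, 119, 120, 119, 119, 118, 119, 119, 117, 120, 119, 119, 121, 53, 18]
4 320 [96, 147, 151, 152, 147, 143, 141, 132, 41, 35, 33, 34, 35, 42, 71, 60, 110, 114, 115, 115, 114, 129, 123, 115, 115, 116, 117, 116, 116, 116, 116, 117, 117, 117, 117, 116, 116, 117, 118, 118]
5 200 [149, 151, 147, 147, 151, 148, 147, 170, 206, 36, 35, 34, 35, 35, 35, 65, 100, 118, 117, 118, 117, 118, 120, 118, 119, 118, 116, 116, 114, 115, 115, 114, 114, 113, 113, 111, 112, 106, 218, 216]
5 230 [155, 147, 146, 151, 152, 133, 125, 126, 128, 34, 34, 36, 36, 34, 35, 65, 105, 120, 120, 122, 120, 122, 122, 121, 121, 121, 122, 121, 120, 120, 120, 120, 119, 120, 118, 118, 119, 119, 51, 17]
5 320 [83, 149, 154, 151, 150, 149, 146, 122, 125, 33, 34, 35, 37, 35, 35, 64, 101, 116, 114, 115, 116, 116, 117, 116, 116, 117, 117, 116, 116, 117, 116, 117, 117, 118, 119, 118, 119, 119, 119, 120]
[535.62183964  14.17428263  54.06163381] [-0.45002218  0.51611324  0.47208701] [0.00948119 0.00652067 0.02159742]
```

Request:
drive_tool(
  series="0 0 0.01 0 0 0 0; 0 0 0.02 0 0 0 0; 0 0 0.03 0 0 0 0",
)

```text
time_s: 10.75
eef_pos: [535.6, 14.2, 50.4]
ee_rot: [-0.001, 0.737, 0.676, -0.002]
force: [-0.8, -0.2, 1.7]
grip_width: 0.003
```

Request:
drive_tool(
  series="0 0 0.01 0 0 0 0; 0 0 0.02 0 0 0 0; 0 0 0.02 0 0 0 0",
)

```text
time_s: 11.05
eef_pos: [535.7, 14.1, 50.1]
ee_rot: [-0.0, 0.737, 0.676, -0.002]
force: [-9.7, -0.2, 22.9]
grip_width: -0.003
```

Hard stop reached: 23 N at a reported z of 50, so the tip offset is about 38 mm. I'll lift off and shift so the wrist camera sees the fastener.

Request:
drive_tool(
  series="0 0 -0.05 0 0 0 0; 0 0 -0.3 0 0 0 0; 0 0 -0.7 0 0 0 0; -0.4 0 -0.7 0 0 0 0; -0.75 0 -0.7 0 0 0 0; -0.98 0 -0.7 0 0 0 0; -0.98 0 -0.7 0 0 0 0",
)

```text
time_s: 11.75
eef_pos: [525.6, -105.8, 134.4]
ee_rot: [-0.0, 0.739, 0.674, -0.002]
force: [-0.2, 0.7, 0.5]
grip_width: 0.0
```

```bash
python3 - <<'E'
from h import *; from model import *
q=np.load('q.npy')
s=telemetry.sense();P=s['eef_pos'];print(P,s['ee_rot'],s['force'])
a=snap('scene','s6.png');w=snap('wrist','w6.png')
A=cv2.imread('pics/s6.png');W=cv2.imread('pics/w6.png')
A=cv2.resize(A[115:255,130:300],None,fx=2.3,fy=2.3,interpolation=2)
def mk(I,p,X,c,o=(0,0),k=1):
    for u in proj(p,X): cv2.drawMarker(I,tuple(int(v) for v in (u-o)*k),c,cv2.MARKER_CROSS,9,1)
tcp=np.array([P,P+[0,0,38]])
cor=np.vstack([pan(q,0,d,y,8) for d in(0,200) for y in(130,-130)]+[pan(q,0,135+i,j,26) for i,j in ((0,0),(58,0),(-58,0),(0,58),(0,-58))])
mk(A,a,tcp,(0,0,255),(130,115),2.3);mk(A,a,cor,(0,255,0),(130,115),2.3)
mk(W,w,tcp,(0,0,255));mk(W,w,cor,(0,255,0))
cv2.imwrite('pics/c6.png',np.hstack([cv2.resize(W,(429,322)),A[:,:370]]))
V=np.array(w['view']);print('cam',-V[:3,:3].T@V[:3,3],V[:3,:3].round(3).tolist())
E
```

```text
[ 525.59437512 -105.78435783  134.36494608] [-5.95316637e-05  7.38513362e-01  6.74235269e-01 -2.19391848e-03] [-0.24239179  0.65452001  0.48927945]
cam [534.60386534 -22.88871135 315.78488341] [[0.996, -0.09, -0.003], [0.084, 0.943, -0.321], [0.032, 0.319, 0.947]]
```

View pics/c6.png

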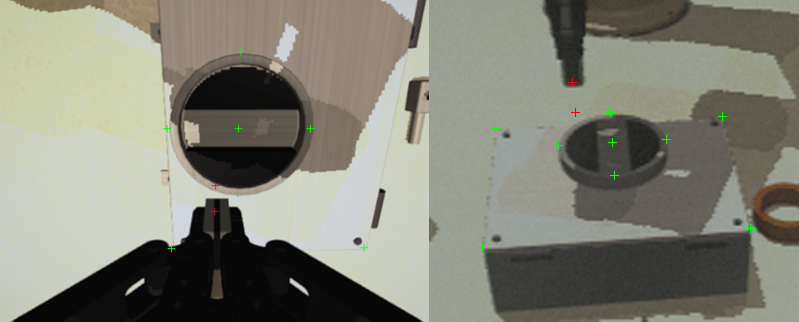

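The panel looks shut: its corners and bezel match the shut model within about 3 mm. The slot is horizontal in the wrist image, so the fastener is at about 0. Its centre is near (549,−70). The fingertip mark at TCP+38 mm agrees in both views.

```bash
python3 plan.py 521 -68 84 1.485
```

```text
now [ 525.7 -102.8  134.3] [-5.000e-04  7.375e-01  6.753e-01 -2.000e-03] [ 1.   0.4 -0.3] -0.0 11.85
0.286 -0.065 0.419 0 0 -0.005
```

Request:
drive_tool(
  series="0.15 -0.03 0.1 0 0 0 0; 0.285 -0.065 0.25 0 0 0 0; 0.285 -0.065 0.42 0 0 0 0; 0.285 -0.065 0.42 0 0 0 0; 0.285 -0.065 0.42 0 0 0 0",
)

```text
time_s: 12.35
eef_pos: [521.1, -67.6, 84.3]
ee_rot: [-0.001, 0.737, 0.676, -0.002]
force: [-0.4, 0.0, 0.5]
grip_width: -0.001
```

Request:
drive_tool(
  series="0 0 0.06 0 0 0 0; 0 0 0.12 0 0 0 0; 0 0 0.17 0 0 0 0; 0 0 0.21 0 0 0 0; 0 0 0.21 0 0 0 0",
)

```text
time_s: 12.85
eef_pos: [520.6, -67.6, 58.4]
ee_rot: [-0.001, 0.737, 0.676, -0.002]
force: [-0.2, -0.5, -0.2]
grip_width: -0.001
```

In the slot: the tip is at about z 96 with no contact. Next I'll take up the play, then turn in arcs about the fastener centre.

Request:
drive_tool(
  series="0.02 0 0 0 0 0 0; 0.045 0 0 0 0 0 0; 0.045 0 0 0 0 0 0",
)

```text
time_s: 13.15
eef_pos: [521.3, -62.1, 58.6]
ee_rot: [-0.001, 0.737, 0.676, -0.002]
force: [0.2, -0.6, 0.1]
grip_width: -0.001
```

Request:
drive_tool(
  series="0.014 0.004 0 0 0 0.12 0; 0.028 0.008 0 0 0 0.24 0; 0.041 0.013 0 0 0 0.36 0; 0.054 0.019 0 0 0 0.48 0; 0.067 0.026 0 0 0 0.6 0; 0.079 0.033 0 0 0 0.72 0; 0.091 0.041 0 0 0 0.84 0; 0.102 0.049 0 0 0 0.96 0; 0.102 0.049 0 0 0 0.96 0",
)

```text
time_s: 14.05
eef_pos: [528.1, -50.7, 58.6]
ee_rot: [0.0, 0.877, 0.481, -0.003]
force: [-1.4, -3.8, 0.1]
grip_width: -0.001
```

Request:
drive_tool(
  series="0.014 0.004 0 0 0 0.12 0; 0.028 0.008 0 0 0 0.24 0; 0.041 0.013 0 0 0 0.36 0; 0.054 0.019 0 0 0 0.48 0; 0.067 0.026 0 0 0 0.6 0; 0.079 0.033 0 0 0 0.72 0; 0.091 0.041 0 0 0 0.84 0; 0.102 0.049 0 0 0 0.96 0; 0.102 0.049 0 0 0 0.96 0",
)

```text
time_s: 14.95
eef_pos: [539.4, -43.6, 58.6]
ee_rot: [0.001, 0.966, 0.259, -0.003]
force: [-2.5, -2.1, 1.6]
grip_width: -0.001
```

Request:
drive_tool(
  series="0.014 0.004 0 0 0 0.12 0; 0.028 0.008 0 0 0 0.24 0; 0.041 0.013 0 0 0 0.36 0; 0.054 0.019 0 0 0 0.48 0; 0.067 0.026 0 0 0 0.6 0; 0.079 0.033 0 0 0 0.72 0; 0.091 0.041 0 0 0 0.84 0; 0.102 0.049 0 0 0 0.96 0; 0.102 0.049 0 0 0 0.96 0",
)

```text
time_s: 15.85
eef_pos: [552.7, -42.4, 58.6]
ee_rot: [0.001, 1.0, 0.023, -0.003]
force: [-2.7, -1.6, 2.2]
grip_width: 0.0
```

Request:
drive_tool(
  series="0.012 0.003 0 0 0 0.1 0; 0.024 0.007 0 0 0 0.2 0; 0.024 0.007 0 0 0 0.2 0",
)

```text
time_s: 16.15
eef_pos: [555.4, -43.0, 58.6]
ee_rot: [0.001, 1.0, -0.025, -0.003]
force: [-3.8, -0.2, 1.3]
grip_width: 0.001
```

Request:
drive_tool(
  series="0.012 0 0 0 0 0.05 0; 0.022 0 0 0 0 0.08 0; 0.022 0 0 0 0 0.08 0",
)

```text
time_s: 16.45
eef_pos: [556.8, -43.3, 58.5]
ee_rot: [0.001, 0.999, -0.044, -0.005]
force: [-9.0, -3.0, 4.2]
grip_width: 0.004
```

Force is rising, so the stop is near. I'll press a little more.

Request:
drive_tool(
  series="0.01 0 0 0 0 0 0; 0.02 0 0 0 0 0 0; 0.02 0 0 0 0 0 0",
)

```text
time_s: 16.75
eef_pos: [556.7, -43.4, 58.4]
ee_rot: [0.001, 0.999, -0.043, -0.008]
force: [-17.3, -2.6, 9.9]
grip_width: -0.001
```

At the stop: 17 N and no further travel. Releasing the side load, lifting out and drawing back.

Request:
drive_tool(
  series="-0.04 0 0 0 0 0 0; -0.04 0 -0.05 0 0 0 0; -0.04 0 -0.25 0 0 0 0; -0.04 0 -0.6 0 0 0 0; -0.3 0.1 -0.9 0 0 0 0; -0.7 0.2 -0.9 0 0 0 0; -0.95 0.2 -0.9 0 0 0 0; -0.95 0.2 -0.9 0 0 0 0",
)

```text
time_s: 17.55
eef_pos: [440.9, -57.1, 169.3]
ee_rot: [0.001, 0.999, -0.042, -0.007]
force: [0.9, 0.8, -0.3]
grip_width: 0.005
```

```bash
python3 - <<'E'
from h import *
a=snap('scene','s7.png');w=snap('wrist','w7.png');s=telemetry.sense();print(s['eef_pos'],s['force'],s['time_s'])
A=cv2.imread('pics/s7.png');A=cv2.resize(A[115:295,90:310],None,fx=1.7,fy=1.79,interpolation=2)
cv2.imwrite('pics/c7.png',np.hstack([cv2.resize(cv2.imread('pics/w7.png'),(429,322)),A[:,:370]]))
E
```

```text
[443.52090078 -57.59276031 169.11016151] [0.70209264 0.70693472 0.4335981 ] 17.65
```

View pics/c7.png

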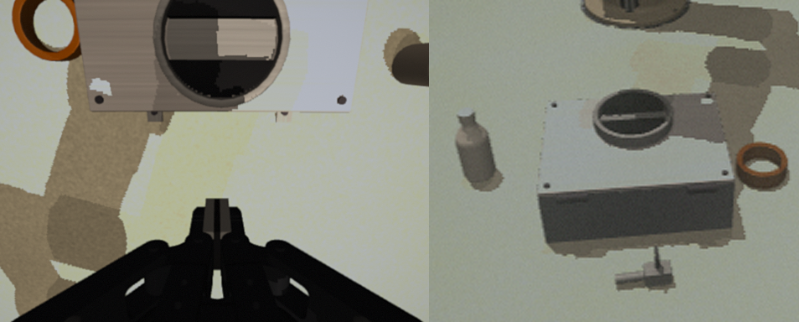

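The slot edges in the wrist view, about (166,60) to (277,58), run parallel to the panel's front edge, (82,112) to (356,110). The panel lies flush, and the bottle, tape and clamp are all in place. Handing in.

```bash
python3 -c "
from rig import ctrl; print(ctrl.finish_job())"
```

```text
the job is handed in; nothing more can be done
None
```

The panel is shut and the fastener is turned clockwise to its stop. The arm is drawn clear, and I handed the job in at about 17.7 s of the 45 s allowed.

- **Closing the panel:** I pushed it down near the free edge until the hard stop showed about 23 N. After lift-off, its corners and bezel matched the shut position within about 3 mm.
- **Turning the fastener:** I set the fingertip in the slot about 28 mm off centre and turned it roughly 1.6 rad. At the stop, the load rose to 17 N with no further travel.
- **Last checks:** In the final pictures the slot runs along the chamber's y and the panel lies flush. The bottle, tape and clamp look untouched. The force reads about zero, so the robot is touching nothing.

Two things did not go as expected:
- **First push missed:** The first push passed outside the free edge and moved nothing.
- **Tip offset:** The real fingertips sat about 38 mm above the reported TCP. I confirmed this from contact and the camera marks, and used it for the slot.

The locked angle was judged by eye and from the stop force; I did not measure it.

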